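# Zero the counting scale, load the rail guides tongue-back, and click the count key

## Task

Clear every blue cap left on the counting scale's tray into the black bin, then zero the empty scale by pressing its round key just until it clicks and no further. Then lay every rail guide flat in the tray, one to each marked lane, in line with the lane and with its tongue pointing away from the keys, and finally press the square key just until it clicks and no further, so that both keys are up again and all stays in place. Pressing a key far past its click damages it; leave the tape measure, the jar and the pliers alone.

Things in the scene. Friction and masses are not known exactly. Their poses are not given: they have to be found in the camera images.
- scale: Counting scale fixed to the bench, 155 (x) x 176 (y) x 54 mm. Origin: middle of its underside. +x points from the keys to the tray (away from the robot, turned up to 0.15 rad). Front: console with two keys, top 36 mm high. Behind: aluminium tray, floor 46 mm high, inside 96 x 168 mm centred at x = 26.5 mm, rim 8 mm high. Lines along x at y = -40, 0, 40 mm mark four flat lanes 40 mm wide.
- lane_1 (a point): Point on the tray floor over which the block of a rail guide lying in lane 1 belongs (its centre then is 11 mm above this point); lanes are numbered from the scale's left (+y) to its right. Axes as the scale's: x away from the keys along the lane, z up.
- lane_2 (a point): Point on the tray floor over which the block of a rail guide lying in lane 2 belongs (its centre then is 11 mm above this point); lanes are numbered from the scale's left (+y) to its right. Axes as the scale's: x away from the keys along the lane, z up.
- lane_3 (a point): Point on the tray floor over which the block of a rail guide lying in lane 3 belongs (its centre then is 11 mm above this point); lanes are numbered from the scale's left (+y) to its right. Axes as the scale's: x away from the keys along the lane, z up.
- lane_4 (a point): Point on the tray floor over which the block of a rail guide lying in lane 4 belongs (its centre then is 11 mm above this point); lanes are numbered from the scale's left (+y) to its right. Axes as the scale's: x away from the keys along the lane, z up.
- zero_key_top (a point): Middle of the top of the round key (zero), 30 mm across, white, at the left (+y) end of the console; at rest 52 mm above the bench, goes down with the key.
- zero_key (a joint): The round key (zero). Joint value: m pressed down, 0 to 0.011; 16 mm proud at rest. Tactile dome: resistance climbs to about 6 N at 3 mm, gives way (the click), falls to about 1.5 N at 7.6 mm, then climbs to 6 N again at 10 mm. Clicked = beyond 3.5 mm; beyond 9 mm it is over-pressed. Springs back when let go.
- count_key_top (a point): Middle of the top of the square key (count), 28 x 28 mm, white, at the right (-y) end of the console; at rest 52 mm above the bench, goes down with the key.
- count_key (a joint): The square key (count). Joint value: m pressed down, 0 to 0.011; 16 mm proud at rest. Tactile dome: resistance climbs to about 6 N at 3 mm, gives way (the click), falls to about 1.5 N at 7.6 mm, then climbs to 6 N again at 10 mm. Clicked = beyond 3.5 mm; beyond 9 mm it is over-pressed. Springs back when let go.
- guide_1_mid (a point): Centre of the block of a rail guide (there are three or four, lying flat on the bench to the left; None if absent). Black plastic block 44 (x) x 30 (y) x 22 (z) mm, 35 g or so, with a flat tongue 18 mm wide and 5 mm thick standing out 18 mm from the foot of its +x end, and two screw heads on top. The point is 11 mm above its underside; x points to the tongue, z up.
- guide_1_tip (a point): End of the tongue of guide_1: 40 mm from the block's centre along its x, 2.5 mm above its underside.
- guide_2_mid (a point): Centre of the block of a rail guide (there are three or four, lying flat on the bench to the left; None if absent). Black plastic block 44 (x) x 30 (y) x 22 (z) mm, 35 g or so, with a flat tongue 18 mm wide and 5 mm thick standing out 18 mm from the foot of its +x end, and two screw heads on top. The point is 11 mm above its underside; x points to the tongue, z up.
- guide_2_tip (a point): End of the tongue of guide_2: 40 mm from the block's centre along its x, 2.5 mm above its underside.
- guide_3_mid (a point): Centre of the block of a rail guide (there are three or four, lying flat on the bench to the left; None if absent). Black plastic block 44 (x) x 30 (y) x 22 (z) mm, 35 g or so, with a flat tongue 18 mm wide and 5 mm thick standing out 18 mm from the foot of its +x end, and two screw heads on top. The point is 11 mm above its underside; x points to the tongue, z up.
- guide_3_tip (a point): End of the tongue of guide_3: 40 mm from the block's centre along its x, 2.5 mm above its underside.
- guide_4_mid (a point): Centre of the block of a rail guide (there are three or four, lying flat on the bench to the left; None if absent). Black plastic block 44 (x) x 30 (y) x 22 (z) mm, 35 g or so, with a flat tongue 18 mm wide and 5 mm thick standing out 18 mm from the foot of its +x end, and two screw heads on top. The point is 11 mm above its underside; x points to the tongue, z up.
- guide_4_tip (a point): End of the tongue of guide_4: 40 mm from the block's centre along its x, 2.5 mm above its underside.
- cap_1_mid (a point): Centre of a blue printed cap (one or two, standing on the tray; None if absent): round stepped plug, 42 mm across, 24 mm high, 14 g, point 12 mm above its underside.
- cap_2_mid (a point): Centre of a blue printed cap (one or two, standing on the tray; None if absent): round stepped plug, 42 mm across, 24 mm high, 14 g, point 12 mm above its underside.
- bin_in (a point): Middle of the inner floor (7 mm above the bench) of the shallow black open bin behind the scale: outside 90 (x) x 150 (y) mm, walls 3 mm thick, tops 16 mm above the bench. Loose, 0.5 kg.
- tape: Tape measure lying on the bench behind, 78 x 81 x 34 mm; leave it alone.
- jar: Jar standing to the right of the vice, 101 x 97 x 142 mm; leave it alone.
- pliers_1: Pliers lying to the right of the vice, 82 x 134 x 11 mm; leave them alone.
Not all that is in view belongs to the job. Leave any green, pink or red look-alike of the part that bears guide_1_mid alone.

How it is judged:
On the way, in this order (a step that is already met when the one before it is completed fails the run):
1. every blue cap lies in the black bin (x of cap_1_mid in the frame of bin_in between -0.04 and 0.04 m and y of cap_1_mid in the frame of bin_in between -0.07 and 0.07 m and z of each of cap_1_mid, cap_2_mid in the frame of bin_in below 0.03 m and x of cap_2_mid in the frame of bin_in between -0.04 and 0.04 m and y of cap_2_mid in the frame of bin_in between -0.07 and 0.07 m), for 0.2 s.
2. the round key is pressed past its click (3.5 mm) while no guide is on the scale and the caps are in the bin (all of step 1 and value of joint zero_key above 0.0035 m and height (world z) of each of guide_1_mid, guide_2_mid, guide_3_mid, guide_4_mid below 0.035 m), for 0.05 s.
3. every rail guide lies flat in a lane of its own, tongue away from the keys (((x of guide_1_mid in the frame of lane_1 between -0.014 and 0.014 m and y of guide_1_mid in the frame of lane_1 between -0.01 and 0.01 m and z of guide_1_mid in the frame of lane_1 between 0.006 and 0.016 m and x of guide_1_tip in the frame of lane_1 above 0.015 m) or (x of guide_1_mid in the frame of lane_2 between -0.014 and 0.014 m and y of guide_1_mid in the frame of lane_2 between -0.01 and 0.01 m and z of guide_1_mid in the frame of lane_2 between 0.006 and 0.016 m and x of guide_1_tip in the frame of lane_2 above 0.015 m) or (x of guide_1_mid in the frame of lane_3 between -0.014 and 0.014 m and y of guide_1_mid in the frame of lane_3 between -0.01 and 0.01 m and z of guide_1_mid in the frame of lane_3 between 0.006 and 0.016 m and x of guide_1_tip in the frame of lane_3 above 0.015 m) or (x of guide_1_mid in the frame of lane_4 between -0.014 and 0.014 m and y of guide_1_mid in the frame of lane_4 between -0.01 and 0.01 m and z of guide_1_mid in the frame of lane_4 between 0.006 and 0.016 m and x of guide_1_tip in the frame of lane_4 above 0.015 m)) and angle between the x axis of each of guide_1_mid, guide_2_mid, guide_3_mid, guide_4_mid and the x axis of lane_1, either way round below 0.25 rad and angle between each of guide_1_mid, guide_2_mid, guide_3_mid, guide_4_mid's own z axis and vertical below 0.15 rad and ((x of guide_2_mid in the frame of lane_1 between -0.014 and 0.014 m and y of guide_2_mid in the frame of lane_1 between -0.01 and 0.01 m and z of guide_2_mid in the frame of lane_1 between 0.006 and 0.016 m and x of guide_2_tip in the frame of lane_1 above 0.015 m) or (x of guide_2_mid in the frame of lane_2 between -0.014 and 0.014 m and y of guide_2_mid in the frame of lane_2 between -0.01 and 0.01 m and z of guide_2_mid in the frame of lane_2 between 0.006 and 0.016 m and x of guide_2_tip in the frame of lane_2 above 0.015 m) or (x of guide_2_mid in the frame of lane_3 between -0.014 and 0.014 m and y of guide_2_mid in the frame of lane_3 between -0.01 and 0.01 m and z of guide_2_mid in the frame of lane_3 between 0.006 and 0.016 m and x of guide_2_tip in the frame of lane_3 above 0.015 m) or (x of guide_2_mid in the frame of lane_4 between -0.014 and 0.014 m and y of guide_2_mid in the frame of lane_4 between -0.01 and 0.01 m and z of guide_2_mid in the frame of lane_4 between 0.006 and 0.016 m and x of guide_2_tip in the frame of lane_4 above 0.015 m)) and ((x of guide_3_mid in the frame of lane_1 between -0.014 and 0.014 m and y of guide_3_mid in the frame of lane_1 between -0.01 and 0.01 m and z of guide_3_mid in the frame of lane_1 between 0.006 and 0.016 m and x of guide_3_tip in the frame of lane_1 above 0.015 m) or (x of guide_3_mid in the frame of lane_2 between -0.014 and 0.014 m and y of guide_3_mid in the frame of lane_2 between -0.01 and 0.01 m and z of guide_3_mid in the frame of lane_2 between 0.006 and 0.016 m and x of guide_3_tip in the frame of lane_2 above 0.015 m) or (x of guide_3_mid in the frame of lane_3 between -0.014 and 0.014 m and y of guide_3_mid in the frame of lane_3 between -0.01 and 0.01 m and z of guide_3_mid in the frame of lane_3 between 0.006 and 0.016 m and x of guide_3_tip in the frame of lane_3 above 0.015 m) or (x of guide_3_mid in the frame of lane_4 between -0.014 and 0.014 m and y of guide_3_mid in the frame of lane_4 between -0.01 and 0.01 m and z of guide_3_mid in the frame of lane_4 between 0.006 and 0.016 m and x of guide_3_tip in the frame of lane_4 above 0.015 m)) and ((x of guide_4_mid in the frame of lane_1 between -0.014 and 0.014 m and y of guide_4_mid in the frame of lane_1 between -0.01 and 0.01 m and z of guide_4_mid in the frame of lane_1 between 0.006 and 0.016 m and x of guide_4_tip in the frame of lane_1 above 0.015 m) or (x of guide_4_mid in the frame of lane_2 between -0.014 and 0.014 m and y of guide_4_mid in the frame of lane_2 between -0.01 and 0.01 m and z of guide_4_mid in the frame of lane_2 between 0.006 and 0.016 m and x of guide_4_tip in the frame of lane_2 above 0.015 m) or (x of guide_4_mid in the frame of lane_3 between -0.014 and 0.014 m and y of guide_4_mid in the frame of lane_3 between -0.01 and 0.01 m and z of guide_4_mid in the frame of lane_3 between 0.006 and 0.016 m and x of guide_4_tip in the frame of lane_3 above 0.015 m) or (x of guide_4_mid in the frame of lane_4 between -0.014 and 0.014 m and y of guide_4_mid in the frame of lane_4 between -0.01 and 0.01 m and z of guide_4_mid in the frame of lane_4 between 0.006 and 0.016 m and x of guide_4_tip in the frame of lane_4 above 0.015 m))), for 0.2 s.
4. the square key is pressed past its click (3.5 mm) with all guides in their lanes (all of step 3 and value of joint count_key above 0.0035 m), for 0.05 s.
At the end, for the whole second after the job is handed in: Every rail guide present lies flat in a lane of its own (block centre within 14 mm along and 10 mm across of its lane point, within 0.25 rad of the lane's direction, tongue away from the keys), every cap present is in the bin, both keys are up again (within 1.5 mm) and nothing moves (all of step 1 and all of step 3 and value of joint each of zero_key, count_key below 0.0015 m and linear speed of each of guide_1, guide_2, guide_3, guide_4 below 0.02 m/s); the robot touches nothing.
It fails at once if a key is pressed more than 9 mm down, far past its click (value of joint any of zero_key, count_key above 0.009 m).
It fails at once if the tape measure, the jar or the pliers are moved more than 3 cm (distance of any of tape, jar, pliers_1 from where it was at the start of the episode above 0.03 m).
Of cap_1, cap_2 only 1 to 2 are there at a start; the rules pass over those that are not, and their reading is None.
Of guide_1, guide_2, guide_3, guide_4 only 3 to 4 are there at a start; the rules pass over those that are not, and their reading is None.
At some moment in a run one of guide_1, guide_2, guide_3 may be knocked a few centimetres aside while the robot is not near it.
Once in a run the grip may slacken for a moment while it holds something.
It also fails if it takes over 210 s, if anything falls off the work surface, if the arm or the gripper's body presses on something with over 40 N, if the wrist force passes 120 N, or if a joint passes its speed limit or range.

## Robot

A 6-joint arm with a two-finger parallel gripper is mounted at the origin on a cart in front of the work surface, level with it; the furniture and walls round the work are solid. World frame = base frame: x ahead of the robot, y to its left, z up, the work surface at z = 0. Lengths are in m, angles in rad, forces in N, time in s.
With the tool pointing down it reaches from about 0.275 to 0.825 m from the base axis. Payload 4.9 kg.
Tool frame: the origin (TCP) lies midway between the tips of the shut fingers; the grasp point (between the pads) lies 19 mm behind it (bot.grip_depth is the distance from the TCP to the grasp point, in m); z points along the fingers, y is the line along which they close (so a half turn about z gives the same grasp; the last joint's range is limited). The gripper opens to 85 mm and grips with 20 to 120 N. Pads are 22 mm wide; open, the fingers measure 114 mm over their backs; the gripper's body (76 mm by 85 mm) begins 54 mm behind the grasp point. The pads swing forward as they close: fully open they stand 13 mm farther back than shut.
Start: joints at [1.1, 0.326, -0.193, 1.052, 0, 1.437], TCP at [0.182, 0.519, 0.231] pointing down, gripper open.
Joint ranges: [-2.65, 2.65], [-0.97, 1.79], [-1.3, 1.35], [-1.93, 2.1], [-1.47, 1.37], [-3.14, 3.14]. Speed limits (rad/s): [2.57, 2.57, 3.14, 3.14, 3.14, 3.14].

## Interface

Orientations are given as a unit quaternion [w, x, y, z].
In Python, from cell import bot gives the robot as it stands. Calls block until the motion is done:
- bot.move_pose(position, orientation): joint-space move of the TCP to a pose.
- bot.move_linear(position, speed=0.15, rotation=None, until_force=None): straight line of the TCP; rotation=None keeps the orientation; speed is the mean speed in m/s. With until_force (N) it stops when the force on the tool has changed by that much, and returns True; else False.
- bot.goto_joints(angles): joint-space move.
- bot.set_gripper(opening, grasp_force=None): opening from 0.0 (shut) to 1.0 (fully open); grasp_force is the grip in N (None keeps the last); returns when the fingers have stopped.
- bot.wait(seconds).
- bot.solve_ik(position, orientation): joint angles nearest the present ones, or None.
- bot.camera(name): name is "scene" or "top" or "wrist"; returns the picture (384x512x3 uint8, red, green, blue); there is no depth.
- bot.calibration(name): a dict with "mtx" (3x3 intrinsics, pixels), "extrinsics" (4x4, takes a point from world to camera coordinates); the wrist camera has in their place "hand_eye" (4x4, takes a point from camera to tool coordinates, whose origin is the TCP and whose axes are the flange's). Camera axes: x right, y down, z forward; pixel columns grow to the right and rows downward; lengths in m; the calibration is good to about 2 mm. A picture is of the moment at which its call begins: read the wrist's pose just before it. calibration takes no time and is no camera call.
A pose or a line that the arm cannot do raises bot.PlanningError and nothing moves.
- bot.close_job(): hands the job in; it is judged then, once.
Trained networks look in the newest picture that a camera, given by its name, has taken for a name from the list of things; names that differ only in an ending like _2 or _b are one class to them, and where a whole thing is asked for, a point or a joint stands for the part that bears it (a point fixed in the world has none). Each returns a list of dicts, best first, with "confidence" (0 to 1); they miss things now and then, are a little off and sometimes report something else, mostly with a low value. They report only what shows in the picture. A call takes as long as a camera call. They do not tell look-alikes from the thing itself.
- bot.search_frame(camera, thing): "bbox" ([left, top, width, height] in pixels, round what is visible of it).
Readings, each from a call of its own:
- bot.read_clock(): time.
- bot.read_joint_positions(): joint angles.
- bot.read_joint_vel(): joint speeds.
- bot.read_joint_efforts(): joint torques, N m.
- bot.read_position(): TCP position.
- bot.read_tool_rot(): TCP orientation.
- bot.read_ft_force(): force on the tool from outside, world axes, zero at the start.
- bot.read_moment(): the same for the moment, N m.
- bot.read_gripper_width(): opening from 0.0 (shut) to 1.0 (fully open).
- bot.read_finger_force(): force on a finger pad.
Only numpy, scipy, OpenCV 4.12 (cv2) and the standard library are available. Lean on these libraries where they do the work, as an engineer would, in place of code of your own. Each camera call takes 0.05 s, during which the arm holds its last target. There are 200 camera calls.

## Working session

There is one attempt and no reset: what is moved stays moved. The work goes in short steps, each a Python script; the robot and the scene stay as the last script left them, time stands still between calls to the robot, and variables do not carry over. Pictures are saved under pics/ and viewed, at most 14 in all, crops included, and the job is handed in when it is done.

```bash
ls; mkdir -p pics; python3 - <<'E'
from cell import bot
import cv2,numpy as np
np.set_printoptions(precision=4,suppress=True)
for c in("scene","top"):
    im=bot.camera(c); cv2.imwrite(f"pics/{c}0.png",cv2.resize(im[:,:,::-1],(800,600),interpolation=cv2.INTER_CUBIC))
    print(c,bot.calibration(c))
    for t in("guide_1_mid","cap_1_mid","scale","zero_key","count_key","bin_in","tape","jar","pliers_1"):
        try: print(t,[(r["bbox"],round(r["confidence"],2)) for r in bot.search_frame(c,t)])
        except Exception as e: print(t,e)
print(bot.calibration("wrist"),bot.read_tool_rot(),bot.read_clock())
E
```

```text
pics
scene {'mtx': array([[389.3569,   0.    , 257.0897],
       [  0.    , 389.3569, 195.5339],
       [  0.    ,   0.    ,   1.    ]]), 'extrinsics': array([[ 0.7767, -0.6298,  0.0069, -0.3838],
       [-0.3752, -0.4715, -0.7981,  0.3468],
       [ 0.5059,  0.6173, -0.6025,  0.7456],
       [ 0.    ,  0.    ,  0.    ,  1.    ]])}
guide_1_mid [([172.4, 196.1, 23.3, 16.9], 0.72), ([282.9, 175.9, 11.3, 10.3], 0.72), ([306.4, 182.1, 18.8, 14.0], 0.48), ([183.3, 181.0, 12.4, 13.8], 0.37)]
cap_1_mid [([211.6, 194.6, 23.9, 13.7], 0.62)]
scale [([186.0, 198.2, 87.3, 63.2], 0.62)]
zero_key []
count_key [([210.9, 235.5, 14.0, 11.5], 0.59)]
bin_in [([262.3, 192.1, 57.0, 35.1], 0.78), ([184.7, 193.0, 83.8, 67.3], 0.45)]
tape [([231.8, 169.2, 27.1, 15.0], 0.71), ([268.7, 295.0, 52.5, 47.5], 0.55), ([178.7, 178.8, 19.0, 12.9], 0.24)]
jar [([319.6, 251.1, 46.2, 50.6], 0.62)]
pliers_1 [([270.8, 295.5, 49.6, 50.2], 0.61)]
top {'mtx': array([[446.9624,   0.    , 250.9773],
       [  0.    , 446.9624, 190.1568],
       [  0.    ,   0.    ,   1.    ]]), 'extrinsics': array([[-0.0234, -0.9997, -0.0082,
[... 424 characters left out ...]
.26)]
zero_key [([136.2, 250.6, 16.8, 26.4], 0.53)]
count_key [([368.5, 182.0, 49.5, 44.2], 0.39), ([225.0, 215.9, 71.0, 65.1], 0.2)]
bin_in [([246.3, 153.5, 57.6, 37.1], 0.57)]
tape [([183.7, 164.7, 27.9, 26.6], 0.98)]
jar [([367.2, 183.4, 52.9, 43.6], 0.7)]
pliers_1 [([359.5, 246.4, 50.0, 24.4], 0.75), ([242.5, 152.7, 58.7, 40.4], 0.36)]
{'mtx': array([[301.0557,   0.    , 257.1845],
       [  0.    , 301.0557, 191.1231],
       [  0.    ,   0.    ,   1.    ]]), 'hand_eye': array([[ 0.0005, -0.9548, -0.2973,  0.0752],
       [ 1.    ,  0.0002,  0.001 ,  0.0006],
       [-0.0009, -0.2973,  0.9548, -0.1425],
       [ 0.    ,  0.    ,  0.    ,  1.    ]])} [-0.      0.1676  0.9859  0.    ] 1.0
```

```bash
python3 - <<'E'
import cv2
im=cv2.imread("pics/top0.png")
# crop px 90..430 x 100..300 in 512 scale
s=800/512
c=im[int(100*s):int(300*s),int(90*s):int(430*s)]
cv2.imwrite("pics/topc.png",cv2.resize(c,(800,int(800*200/340)),interpolation=cv2.INTER_CUBIC))
E
```

```text
(no output)
```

View pics/topc.png

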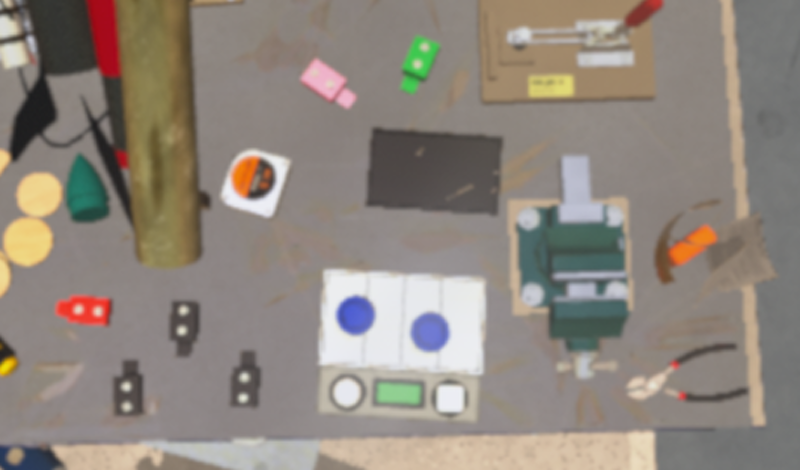

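View pics/scene0.png

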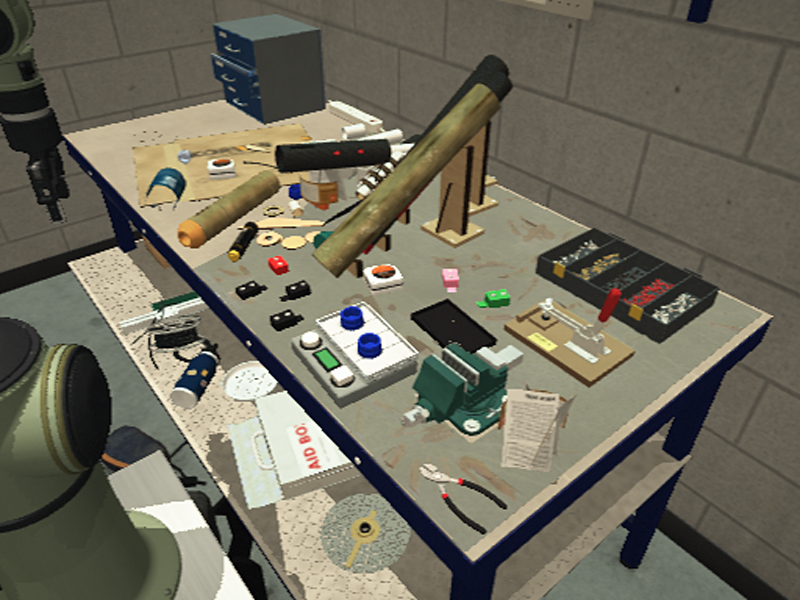

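The top view shows three black guides: A at crop (127,395) and C (245,385) with tongue away, and B (183,320) with its tongue toward the robot. Two blue caps sit in the tray at (355,315) and (430,332). The black bin is at (435,170), the round key at (348,392) and the square key at (451,398). A tube slants over the area just behind B.

```bash
cat > h.py <<'E'
from cell import bot
import cv2,numpy as np
from scipy.spatial.transform import Rotation as R
np.set_printoptions(precision=4,suppress=True)
def q(yang):  # tool down, closing axis y at world angle yang
    a=(yang+np.pi/2)/2
    return [0,np.cos(a),np.sin(a),0]
def T_wrist():
    w=bot.read_tool_rot(); T=np.eye(4); T[:3,:3]=R.from_quat([w[1],w[2],w[3],w[0]]).as_matrix(); T[:3,3]=bot.read_position()
    return np.linalg.inv(T@bot.calibration("wrist")["hand_eye"])
def ray(uv,z,K,E):
    uv=np.atleast_2d(np.array(uv,float)); d=np.c_[uv,np.ones(len(uv))]@np.linalg.inv(K).T
    d=d@E[:3,:3]; c=-E[:3,:3].T@E[:3,3]
    return c+d*((z-c[2])/d[:,2])[:,None]
def shot(cam,name=None):
    K=bot.calibration(cam)["mtx"]
    E=T_wrist() if cam=="wrist" else bot.calibration(cam)["extrinsics"]
    im=bot.camera(cam)
    if name: cv2.imwrite(f"pics/{name}.png",im[:,:,::-1])
    return im,K,E
E
python3 - <<'E'
from h import *
c=bot.calibration("top")
P=lambda pts,z: ray(np.array(pts)/(800/340)+[90,100],z,c["mtx"],c["extrinsics"])
print("tray",P([(322,270),(486,277),(482,375),(320,365)],.054))
print("keys",P([(348,392),(451,398)],.052))
print("caps",P([(355,315),(430,332)],.07))
print("bin",P([(370,130),(503,137),(498,214),(367,206)],.016))
print("guides",P([(127,395),(183,320),(245,385)],.022))
print("tape",P([(258,182)],.03)); print("green",P([(420,65)],.02)); print("tube end",P([(165,255)],.1))
bot.move_pose([.40,.06,.34],q(0))
im,K,E=shot("wrist","w1")
print(bot.read_joint_positions(),bot.read_position(),bot.read_clock())
E
```

```text
tray [[0.5676 0.2117 0.054 ]
 [0.5558 0.0354 0.054 ]
 [0.4518 0.0436 0.054 ]
 [0.4663 0.2154 0.054 ]]
keys [[0.4372 0.1863 0.052 ]
 [0.4284 0.0772 0.052 ]]
caps [[0.5176 0.1767 0.07  ]
 [0.4979 0.0981 0.07  ]]
bin [[0.7292 0.157  0.016 ]
 [0.7173 0.0065 0.016 ]
 [0.6293 0.0156 0.016 ]
 [0.642  0.1623 0.016 ]]
guides [[0.4389 0.4287 0.022 ]
 [0.519  0.3678 0.022 ]
 [0.4467 0.2997 0.022 ]]
tape [[0.6699 0.283  0.03  ]]
green [[0.8027 0.0982 0.02  ]]
tube end [[0.5829 0.3717 0.1   ]]
[-0.0327 -0.0049 -0.3158  1.2602  0.0002  1.5367] [0.4    0.0606 0.3398] 2.9333
```

View pics/w1.png

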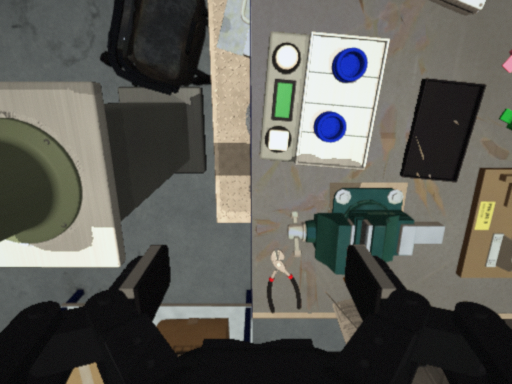

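The wrist view shows the tray with corners (312,32), (389,39), (366,166), (297,161). The round key is at (287,58), the square key at (278,140), and the caps at (349,65) and (330,126). The bin corners are (422,79), (484,84), (456,181), (402,172), and the vice is just to the right of the tray.

```bash
python3 - <<'E'
from h import *
K=bot.calibration("wrist")["mtx"];E=T_wrist()
P=lambda p,z:ray(p,z,K,E)
im=cv2.imread("pics/w1.png")
print("tray",P([(312,32),(389,39),(366,166),(297,161)],.054).round(4).tolist())
print("keys",P([(287,58),(278,140)],.052))
hsv=cv2.cvtColor(im,cv2.COLOR_BGR2HSV)
m=cv2.inRange(hsv,(105,120,60),(130,255,255)); m[:, :295]=0
n,l,s,c=cv2.connectedComponentsWithStats(m)
for i in range(1,n):
    if s[i,4]>100: print("cap",s[i],c[i],P([c[i]],.062))
print("bin",P([(422,79),(484,84),(456,181),(402,172)],.016))
g=cv2.inRange(hsv,(0,0,170),(180,60,255)); g[:, :255]=0; g[180:]=0; g[:,400:]=0
n,l,s,c=cv2.connectedComponentsWithStats(g)
for i in range(1,n):
    if s[i,4]>150:print("w",s[i],c[i],P([c[i]],.052), cv2.minAreaRect(np.argwhere(l==i)[:,::-1].astype(np.float32)))
E
```

```text
tray [[0.4709, 0.2174, 0.054], [0.5706, 0.2095, 0.054], [0.5591, 0.0426, 0.054], [0.4586, 0.0497, 0.054]]
keys [[0.44   0.187  0.052 ]
 [0.4306 0.0796 0.052 ]]
cap [332  48  35  34 923] [349.2979  64.7367] [[0.52   0.1779 0.062 ]]
cap [314 112  32  30 761] [329.7122 126.5112] [[0.5004 0.0994 0.062 ]]
bin [[0.6406 0.1634 0.016 ]
 [0.7323 0.1568 0.016 ]
 [0.7204 0.0099 0.016 ]
 [0.6315 0.0246 0.016 ]]
w [ 296   31   94  137 7622] [339.5691  99.0953] [[0.5135 0.1354 0.052 ]] ((342.0301513671875, 101.00369262695312), (78.90050506591797, 136.2476806640625), 6.9810566902160645)
w [ 264   34   42  104 1144] [284.4406  80.2045] [[0.4375 0.1595 0.052 ]] ((284.474609375, 85.39436340332031), (33.34185791015625, 101.5372085571289), 4.927109718322754)
w [276  45  22  24 416] [286.5889  56.6562] [[0.4394 0.1886 0.052 ]] ((286.5, 56.5), (23.0, 21.0), 90.0)
w [262 130  31  29 599] [277.5275 144.7446] [[0.4301 0.0729 0.052 ]] ((277.5769348144531, 143.88462829589844), (28.90009117126465, 27.907814025878906), 7.125016689300537)
```

```bash
cat >> h.py <<'E'
YAW=-0.076
def pick(x,y,z,yang,opening,force=40,hi=.16):
    bot.set_gripper(opening)
    bot.move_pose([x,y,hi],q(yang)); bot.move_linear([x,y,z],.12)
    bot.set_gripper(0,force); w0=bot.read_gripper_width()
    bot.move_linear([x,y,hi],.15); bot.wait(.2)
    w=bot.read_gripper_width(); print("pick w",w0,w,"F",bot.read_finger_force()); return w
E
python3 - <<'E'
from h import *
b=np.array([.6805,.087]); uy=np.array([-np.sin(-.08),np.cos(-.08)])
for (x,y),s in (((.519,.177),.03),((.500,.098),-.03)):
    w=pick(x,y,.051,YAW,.68)
    if w<.3: print("no grasp"); break
    p=b+s*uy
    bot.move_linear([*p,.16],.2); print("carried",bot.read_gripper_width())
    bot.move_linear([*p,.024],.12); bot.set_gripper(.62); bot.move_linear([*p,.16],.2)
bot.set_gripper(1.); bot.move_pose([.40,.06,.34],q(0)); shot("wrist","w2"); print(bot.read_clock())
E
```

```text
pick w 0.4670583992386897 0.4595978822965679 F 40.194840025214944
carried 0.4630718385253438
pick w 0.4614958082921393 0.46335449003138085 F 42.71507193334401
carried 0.46262067676180607
18.775
```

View pics/w2.png

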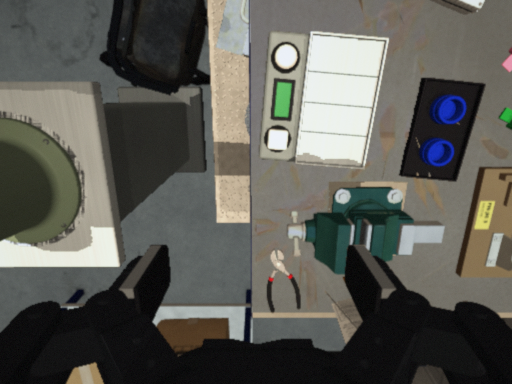

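Both caps are in the bin, at (449,108) and (438,152), and the tray is empty. Next I press the round key at about (0.4385, 0.187), then look at the guides.

```bash
cat >> h.py <<'E'
def press(x,y):
    bot.set_gripper(0); bot.move_pose([x,y,.10],q(YAW)); bot.move_linear([x,y,.058],.08)
    hit=bot.move_linear([x,y,.0485],.01,until_force=2.5); z=bot.read_position()[2]; print("contact",hit,z)
    bot.move_linear([x,y,.0462],.01); bot.wait(.2)
    print("z",bot.read_position()[2],"F",bot.read_ft_force())
    bot.move_linear([x,y,.10],.08)
E
python3 - <<'E'
from h import *
press(.4385,.187)
bot.set_gripper(1.)
bot.move_pose([.40,.34,.30],q(0)); im,K,E=shot("wrist","w3"); print(E.tolist(),bot.read_clock())
E
```

```text
contact True 0.05042346987267922
z 0.046202185255449835 F [-0.1731  0.296   2.4207]
[[0.9999999081778195, 3.989582060233481e-05, -0.00042667631385458877, -0.40050054864029905], [0.00016492415443365713, -0.9547981005728022, 0.2972550419128217, 0.2655900437299219], [-0.00039553050020249396, -0.2972550849874456, -0.9547980194809426, 0.5448781606842652], [0.0, 0.0, 0.0, 1.0]] 25.4167
```

View pics/w3.png

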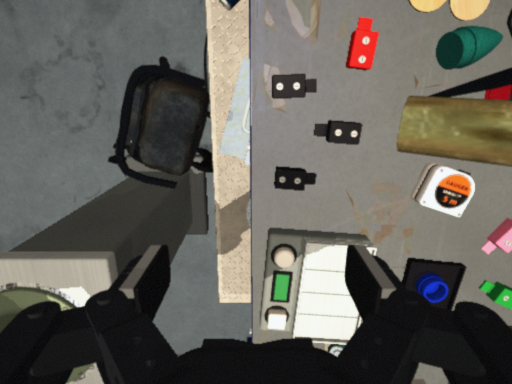

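The view shows guide A at (289,86) with its tongue away, B at (344,132) with its tongue toward the robot, and C at (290,178) with its tongue away. The tube end is at about (401,126). I'll locate the guides by their screw heads and triangulate the tube end.

```bash
cat >> h.py <<'E'
def guides(im,K,E,zs=.023):
    """black guides seen: centre (xy), tongue direction angle; from dark blob + screw heads"""
    g=cv2.cvtColor(im,cv2.COLOR_RGB2HSV)
    m=(g[...,2]<75).astype(np.uint8); m=cv2.morphologyEx(m,cv2.MORPH_CLOSE,np.ones((7,7)))
    n,l,s,c=cv2.connectedComponentsWithStats(m); out=[]
    for i in range(1,n):
        if not 250<s[i,4]<2500: continue
        f=(l==i)&(g[...,2]>110)&(g[...,1]<90)
        k,_,ss,cc=cv2.connectedComponentsWithStats(f.astype(np.uint8))
        o=[j for j in range(1,k) if ss[j,4]>=6]; o=sorted(o,key=lambda j:-ss[j,4])[:2]
        if len(o)<2: continue
        sc=ray(cc[o],zs,K,E)[:,:2]; d=sc[1]-sc[0]; L=np.linalg.norm(d)
        if not .008<L<.035: continue
        mid=sc.mean(0)
        if not(.38<mid[0]<.65 and .2<mid[1]<.55): continue
        bl=ray([c[i]],.012,K,E)[0,:2]
        if d@(bl-mid)<0: d=-d
        out.append((*mid,np.arctan2(d[1],d[0]),L,d@(bl-mid)/L))
    return out
E
python3 - <<'E'
from h import *
im=cv2.imread("pics/w3.png")[:,:,::-1].copy(); K=bot.calibration("wrist")["mtx"];E=T_wrist()
for o in guides(im,K,E): print(np.array(o))
t=bot.calibration("top")
for z in (.05,.1,.15,.2): print(z,ray([(400,126)],z,K,E),ray([(160.1,211.3)],z,t["mtx"],t["extrinsics"]))
E
```

```text
[0.4404 0.4297 0.0232 0.022  0.0061]
[0.5217 0.3689 3.0611 0.022  0.0063]
[ 0.4467  0.3019 -0.0805  0.0221  0.0056]
0.05 [[0.5821 0.3802 0.05  ]] [[0.5809 0.3822 0.05  ]]
0.1 [[0.5589 0.3847 0.1   ]] [[0.5757 0.3717 0.1   ]]
0.15 [[0.5357 0.3892 0.15  ]] [[0.5705 0.3612 0.15  ]]
0.2 [[0.5125 0.3937 0.2   ]] [[0.5653 0.3507 0.2   ]]
```

```bash
cat >> h.py <<'E'
TC=np.array([.5135,.1285]); Rz=np.array([[np.cos(YAW),-np.sin(YAW)],[np.sin(YAW),np.cos(YAW)]])
def lane(n): return TC+Rz@[-.0065,[.06,.02,-.02,-.06][n-1]]
def look(name=None):
    bot.move_pose([.40,.34,.30],q(0)); im,K,E=shot("wrist",name); return guides(im,K,E)
def place(n,zoff=.002,yang=YAW,zp=.005):
    x,y=lane(n)
    bot.move_linear([x,y,.16],.2,rotation=q(yang)); w=bot.read_gripper_width(); print("carried",w)
    if w<.4: return False
    bot.move_linear([x,y,.046+zp+zoff],.08); bot.set_gripper(.63); bot.move_linear([x,y,.16],.15); return True
E
python3 - <<'E'
from h import *
for o in [g for g in look()]: print(np.array(o))
g=[g for g in look() if g[1]>.4][0]
w=pick(g[0],g[1],.005,g[2],.8,60)
if w>.4: print(place(1))
bot.set_gripper(1.); 
bot.move_pose([.40,.10,.34],q(0)); shot("wrist","w4"); print(bot.read_clock())
E
```

```text
[0.5218 0.3693 3.0684 0.0219 0.006 ]
[ 0.4472  0.3023 -0.0821  0.022   0.0054]
pick w 0.49364547803584824 0.4984109341513043 F 61.57013654708862
carried 0.49691289445847603
True
35.65
```

View pics/w4.png

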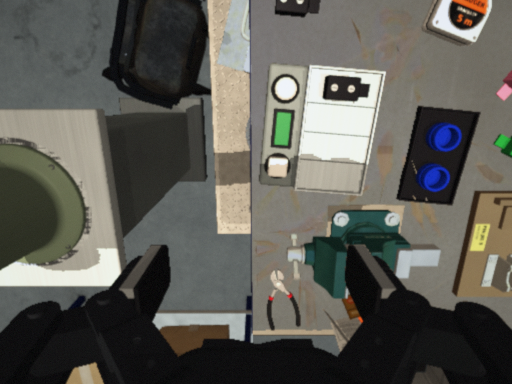

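Guide A lies in lane 1 at (345,88), with its tongue away from the keys. C goes to lane 2 next.

```bash
sed -i 's/and .2<mid\[1\]<.55/and .03<mid[1]<.55/' h.py; python3 - <<'E'
from h import *
for k in range(3):
    gs=look()
    c=[g for g in gs if .24<g[1]<.34 and g[0]<.5]
    for o in gs: print(np.array(o))
    if c: break
g=c[0]
w=pick(g[0],g[1],.005,g[2],.8,60)
if w>.4: print(place(2))
bot.set_gripper(1.); 
bot.move_pose([.40,.10,.34],q(0)); im,K,E=shot("wrist","w5")
for o in guides(im,K,E,.069): print("lane frame",Rz.T@(np.array(o[:2])-TC),o[2]-YAW)
look("w6");print(bot.read_clock())
E
cd pics; python3 -c "
import cv2,numpy as np
cv2.imwrite('v1.png',cv2.hconcat([cv2.imread('w5.png')[0:240,240:512],cv2.imread('w6.png')[0:240,240:512]]))"
```

```text
[0.5219 0.3693 3.0617 0.0221 0.0061]
[ 0.4471  0.3023 -0.0785  0.0219  0.0054]
pick w 0.49688641920902343 0.49694007890946995 F 60.76765179634094
carried 0.4981437073129613
True
lane frame [-0.0052  0.067 ] 0.036414482937178555
46.75
```

View pics/v1.png

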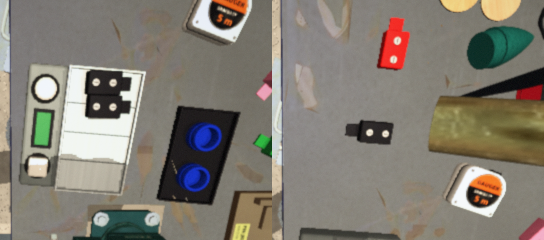

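C sits in lane 2 but looks close to A, so I'll take a close look and measure both.

```bash
python3 - <<'E'
from h import *
bot.move_pose([.48,.09,.22],q(0)); im,K,E=shot("wrist","w7")
np.savez("w7.npz",K=K,E=E)
cv2.imwrite("pics/w7b.png",cv2.resize(im[:280,130:430,::-1],None,fx=2,fy=2,interpolation=cv2.INTER_CUBIC))
E
```

```text
(no output)
```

View pics/w7b.png

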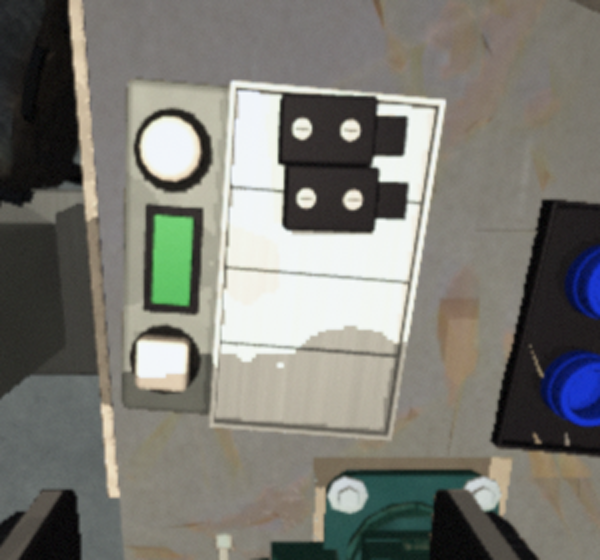

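```bash
cat > m.py <<'E'
from h import *
d=np.load("w7.npz"); P=lambda p,z:ray(np.array(p)/2+[130,0],z,d["K"],d["E"])[:,:2]
print("rim",P([(234,82),(445,99),(390,437),(212,427)],.054), P([(234,82),(445,99),(390,437),(212,427)],.054).mean(0))
print("keys",P([(169,148),(162,362)],.052))
l2=P([(226,267),(409,283)],.046);l3=P([(220,343),(398,354)],.046);print("l2",l2,"l3",l3)
print("l1",P([(231,186)],.046))
for n,l in (("l2",l2),("l3",l3)): v=l[1]-l[0];print(n,"ang",np.arctan2(v[1],v[0]))
print("A",P([(302,128),(350,130)],.069),"C",P([(306,198),(353,199)],.069))
E
python3 m.py
```

```text
rim [[0.472  0.217 ]
 [0.571  0.2099]
 [0.5566 0.039 ]
 [0.4583 0.0449]] [0.5145 0.1277]
keys [[0.4403 0.1885]
 [0.4321 0.0814]]
l2 [[0.4668 0.131 ]
 [0.5627 0.1227]] l3 [[0.463  0.0904]
 [0.5597 0.0843]]
l1 [[0.4698 0.1711]]
l2 ang -0.08624517447509537
l3 ang -0.06361467956959475
A [[0.503  0.1957]
 [0.5248 0.1949]] C [[0.5056 0.1654]
 [0.5276 0.165 ]]
```

A sits about 7 mm off its lane centre and C about 18 mm off, so C is displaced. I'll re-grip C and put it in lane 3, looking right before and after release.

```bash
sed -i 's/TC=np.array(\[.5135,.1285\])/TC=np.array([.5140,.1277])/' h.py; python3 - <<'E'
from h import *
w=pick(.5166,.1652,.051,-.02,.7,60)
im,K,E=shot("wrist","w8")
x,y=lane(3); bot.move_linear([x,y,.16],.2,rotation=q(YAW)); print(bot.read_gripper_width(),bot.read_position(),(x,y))
bot.move_linear([x,y,.053],.08); print(bot.read_position(),bot.read_gripper_width())
a=shot("wrist")[0]; bot.set_gripper(.63); b=shot("wrist")[0]; bot.move_linear([x,y,.16],.15)
bot.move_pose([.48,.09,.22],q(0)); im,K,E=shot("wrist","w9"); np.savez("w9.npz",K=K,E=E)
cv2.imwrite("pics/v2.png",np.vstack([np.hstack([a[:380,120:],b[:380,120:]])[:,:784,::-1][:300],cv2.copyMakeBorder(im[:250,120:,::-1],0,0,0,392,0)]))
E
```

```text
pick w 0.4987956371303055 0.49312151666648585 F 61.16347789764404
0.4980057374402377 [0.5059 0.1077 0.1599] (np.float64(0.506000225796954), np.float64(0.10825125678352764))
[0.5064 0.1083 0.0535] 0.4992857310068114
```

View pics/v2.png

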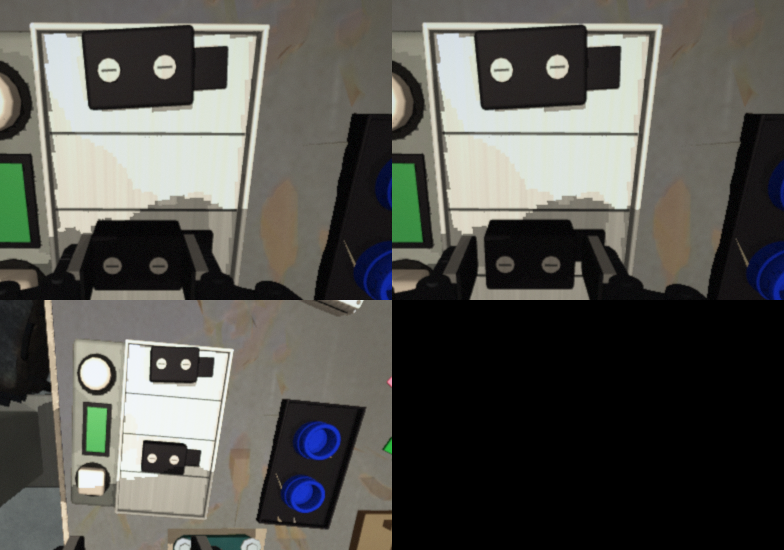

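```bash
cat >> h.py <<'E'
def inlane(im,K,E):
    r=[]
    for o in guides(im,K,E,.069):
        if o[1]<.23: r.append((*(Rz.T@(np.array(o[:2])-TC)+[.0265,0]),o[2]-YAW,o[0],o[1],o[2])); print("scale frame",np.array(r[-1]))
    return r
E
python3 - <<'E'
from h import *
d=np.load("w9.npz"); im=cv2.imread("pics/w9.png")[:,:,::-1].copy()
inlane(im,d["K"],d["E"])
g=cv2.cvtColor(im,cv2.COLOR_RGB2HSV)
E
python3 - <<'E'
s=open("h.py").read()
s=s.replace("m=cv2.morphologyEx(m,cv2.MORPH_CLOSE,np.ones((7,7)))","cs=cv2.findContours(m,cv2.RETR_EXTERNAL,cv2.CHAIN_APPROX_NONE)[0]; m=m*0; cv2.drawContours(m,[c for c in cs if cv2.contourArea(c)<5000],-1,1,-1)")
s=s.replace("<s[i,4]<2500","<s[i,4]<5000")
open("h.py","w").write(s)
E
python3 - <<'E'
from h import *
d=np.load("w9.npz"); im=cv2.imread("pics/w9.png")[:,:,::-1].copy()
inlane(im,d["K"],d["E"])
E
```

```text
scale frame [ 0.0209  0.0675  0.0496  0.5136  0.1955 -0.0264]
scale frame [ 0.0203 -0.0197  0.0029  0.5063  0.1085 -0.0731]
```

C is now exactly in lane 3. I'll re-seat A, then fetch B with a side grip, away from the tube, and set it down turned round in the open.

```bash
python3 - <<'E'
from h import *
w=pick(.5136,.1955,.051,-.0264,.7,60)
print(place(1,zoff=.002))
bot.move_pose([.48,.09,.22],q(0)); inlane(*shot("wrist"))
bot.set_gripper(1.)
for o in look(): print(np.array(o))
print(bot.read_clock())
E
```

```text
pick w 0.5003829226113461 0.5043122318122326 F 61.27263307571411
carried 0.4961778975936171
True
scale frame [ 0.0202  0.0599 -0.0004  0.5123  0.1879 -0.0764]
scale frame [ 0.0203 -0.0197 -0.0055  0.5063  0.1085 -0.0815]
[0.522  0.3693 3.0586 0.022  0.0062]
[ 0.5193  0.0713 -0.0934  0.0248  0.004 ]
63.05
```

```bash
python3 - <<'E'
from h import *
g=[g for g in look() if g[1]>.3][0]; a=g[2]; yb=a-np.pi/2
p=np.array(g[:2])+.009*np.array([np.cos(a),np.sin(a)])
bot.set_gripper(.68); bot.move_pose([.44,p[1],.16],q(yb)); bot.move_linear([p[0]-.03,p[1],.10],.12)
print("hit",bot.move_linear([*p,.06],.08,until_force=6)); print("hit",bot.move_linear([*p,.007],.06,until_force=6),bot.read_position())
bot.set_gripper(0,60); print(bot.read_gripper_width())
bot.move_linear([p[0]-.03,p[1],.04],.06); bot.move_linear([.45,.34,.06],.12); print(bot.read_gripper_width())
bot.move_linear([.45,.34,.009],.06); bot.set_gripper(.68); bot.move_linear([.45,.34,.16],.15); bot.set_gripper(1.)
for o in look("w10"): print(np.array(o))
print(bot.read_clock())
E
```

```text
hit False
hit False [0.5134 0.3703 0.0074]
0.33341359218413935
0.3317292711007395
[0.4594 0.3407 3.0723 0.0219 0.0061]
[ 0.5194  0.0713 -0.0699  0.0247  0.0042]
73.8333
```

```bash
python3 - <<'E'
from h import *
g=[g for g in look() if g[1]>.3][0]
w=pick(g[0],g[1],.005,g[2]-np.pi,.8,60)
x,y=lane(2)
bot.move_pose([x,y,.17],q(YAW+np.pi)); print(bot.read_gripper_width(),bot.read_joint_positions())
if bot.read_gripper_width()>.4:
    bot.move_linear([x,y,.053],.08); bot.set_gripper(.63); bot.move_linear([x,y,.16],.15)
bot.set_gripper(1.)
bot.move_pose([.48,.09,.22],q(0)); im,K,E=shot("wrist","w11"); inlane(im,K,E); np.savez("w11.npz",K=K,E=E)
cv2.imwrite("pics/w11b.png",cv2.resize(im[:280,130:430,::-1],None,fx=2,fy=2,interpolation=cv2.INTER_CUBIC))
print(bot.read_clock())
E
```

```text
pick w 0.49985014380090403 0.4948444021401964 F 61.34294629096985
0.49800178506152754 [ 0.1441  0.34   -0.3391  0.8917  0.     -1.3508]
scale frame [ 0.0203  0.0598 -0.0069  0.5123  0.1878 -0.0829]
scale frame [ 0.0202  0.0221  0.0008  0.5094  0.1502 -0.0752]
scale frame [ 0.0202 -0.0196  0.0062  0.5063  0.1086 -0.0698]
86.9417
```

View pics/w11b.png

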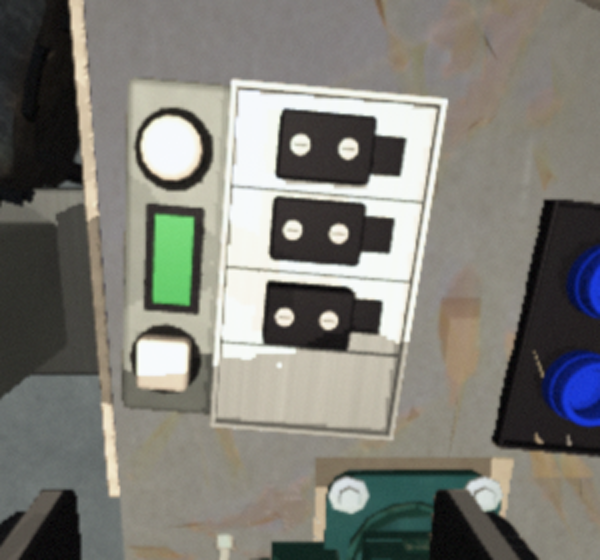

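All three guides lie in lanes 1–3 with tongues away from the keys. Now the square key.

```bash
python3 - <<'E'
from h import *
press(.431,.0805)
bot.set_gripper(1.); bot.move_pose([.48,.09,.22],q(0)); im,K,E=shot("wrist","w12"); inlane(im,K,E)
look("w13"); print([r for r in guides(*shot("top")) if r[1]>.22], bot.read_clock())
print(np.abs(im[60:205,185:240].astype(int)-cv2.imread("pics/w11.png")[60:205,185:240,::-1]).mean())
bot.close_job()
E
```

```text
contact True 0.050563716052908665
z 0.046198847395830106 F [-0.1387 -0.1331  2.0218]
scale frame [ 0.0203  0.0599 -0.0007  0.5123  0.1879 -0.0767]
scale frame [ 0.0204  0.0221 -0.0041  0.5096  0.1502 -0.0801]
scale frame [ 0.0203 -0.0198 -0.0069  0.5063  0.1084 -0.0829]
[] 93.8667
5.244012539184953
the job is handed in; nothing more can be done
```

The job is handed in at about 94 s: both caps are in the bin, each key was pressed to about 5.8 mm and released, and the three guides I found measure within about 2 mm of lanes 1–3 with tongues away from the keys; I have not seen the verdict, and where along the lane each guide belongs was my estimate.

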